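# Square up a model building corner

## Task

Bring the model building's corner square: push down and turn the red lock cap to free the hinged wall, then take the try square from its tray and press it gently into the inside of the corner, long leg on the fixed wall and short leg on the hinged wall, until both legs sit flush without gaps, and hold it there for a moment. Lay the square back flat in its tray as it was, leaving the wall square, then turn the cap back until it springs up and locks. Do not disturb the other things on the desk.

Things in the scene. Friction and masses are not known exactly. Their poses are not given: they have to be found in the camera images.
- jig: Fixed squaring jig, plywood base plate 290x185x10 mm (x -130..160, y -35..150 in its frame). Origin: on the desk under the inside corner where the walls meet. x along the fixed wall's inner face, y along the hinged wall's inner face when square; inside of the corner is x>0, y>0. The red lock cap's axis is at (-75, 75) mm. Placed and turned differently each time.
- jig_corner (a point): The inside corner of the jig: where the two inner wall faces meet, at the top of the base plate (10 mm above the desk).
- fixed_wall: Grey model wall with dark windows outside, fixed on the jig: 150 mm long, 6 mm thick, top 65 mm above the desk. Its inner face is the plane y=0 of its frame, which equals the jig's frame.
- hinged_wall: The other grey wall, on a vertical hinge at the corner: from 6 to 140 mm out, 6 mm thick, top 66 mm above the desk. Inner face is the plane x=0 of its own frame, y along it away from the corner, origin on the desk under the corner. An aluminium quadrant with a curved slot (23-27 mm above the desk) runs from its outside to under the red cap.
- swing_wall (a joint): Angle of the hinged wall, rad: 0 = square to the fixed wall; positive = leaning in over the inside of the corner (tighter than 90 degrees). Starts 0.09 to 0.2; range -0.08 to 0.30. Unlocked, it turns under about 0.35 N m (4 N at the tip of the square's short leg) and stays where left; locked, a brake holds it against 1.5 N m or more.
- lock_grip (a point): Middle of the lock cap's grip bar, 58 mm above the desk when locked. Red disc 48 mm across, its top 44 mm above the desk, with a red upright bar on it 46 long (x), 14 wide, 28 mm tall. +x end: white mark and a steel lug; locked, it points 150 deg counter-clockwise of the jig's x. A yellow catch, 46 mm tall, 27-47 mm from the cap's axis, stands counter-clockwise of the lug.
- lock_press (a joint): How far the cap is down, m: 0 = up (brake on), 0.009 = bottom. Sprung upward, about 8 N to start and 12 N at the bottom. Pushed down more than 7 mm, its lug passes under the catch and the cap can turn; once turned, the catch keeps it about 7 mm down (wall free).
- lock_turn (a joint): Turn of the lock cap, rad: 0 = locked, 0.9 = fully free; grows counter-clockwise seen from above. Unless pushed down it stops against the catch at about 0.1 (0.3 if forced). Turned back clockwise to 0 from the free position, it springs up and brakes the wall again.
- square: Loose steel L-shaped try square lying flat, 160 g, 8 mm thick, upright blue handle 40 (x) x 16 (y) mm, 8 to 42 mm above the underside. Origin: underside, below the handle. Outer edge of long leg: y=-42, x -30..68 mm; of short leg: x=-42, y -30..53 mm; legs 24 mm wide; web inside to x,y=18; outer corner notched 12 mm. In use its axes are parallel to the jig's, handle up.
- square_corner (a point): Where the square's two outer edges would meet (the notched outer corner), at its underside: at (-42, -42) mm in the square's frame.
- square_tray: Shallow grey fixed tray with blue lining, 142 (x) x 128 (y) mm outside, walls 5 mm thick and 12 mm tall, floor 5 mm above the desk; home of the square. Origin: centre of its underside. It may be the nearer or the farther of two trays; the other (white, with grey plastic parts) is not used.
- tray_rest (a point): Point on the tray's floor where the square's origin belongs when it lies in the tray with its axes parallel to the tray's: (-13, -5.5, 5) mm in the tray's frame.
- paint_pot: Bystander: small orange paint pot with black lid, 34 mm across, 42 mm tall, loose. Origin: centre of its underside.
- paint_pot_blue: Bystander: small blue paint pot with white lid, 34 mm across, 42 mm tall, loose. Origin: centre of its underside.
- glue_bottle: Bystander: white glue bottle with pointed nozzle, 28 mm across, 95 mm tall, loose. Origin: centre of its underside.
- drink_can: Bystander: green drinks can, 66 mm across, 115 mm tall, loose. Origin: centre of its underside.
- tweezers: Bystander: steel tweezers with a yellow end, 120 mm long, lying flat, loose. Origin: middle of its length at its underside, x along it.
- sanding_pad: Bystander: round grey sanding pad, 100 mm across, 10 mm thick, loose. Origin: centre of its underside.
Not all that is in view belongs to the job. Of the things like the square, leave any that is turquoise; of the rest the larger one is meant.

How it is judged:
On the way, in this order (a step that is already met when the one before it is completed fails the run):
1. the lock cap is pushed down and turned free (value of joint lock_turn above 0.6 rad and value of joint lock_press above 0.005 m), for 0.2 s.
2. the square is lifted out of its tray (z of square in the frame of square_tray above 0.03 m), for 0.1 s.
3. the square is pressed into the corner, flush on both walls, and the wall is square (angle between the x axis of square and the x axis of fixed_wall, either way round below 0.03 rad and angle between the y axis of square and the y axis of hinged_wall, either way round below 0.025 rad and horizontal distance between square_corner and jig_corner below 0.005 m and contact force between square and fixed_wall above 1 N and contact force between square and hinged_wall above 1 N and value of joint swing_wall between -0.03 and 0.03 rad), for 0.5 s.
4. the square lies back in its tray, let go, with the wall still square (horizontal distance between square and tray_rest below 0.02 m and z of square in the frame of square_tray below 0.009 m and angle between square's own z axis and vertical below 0.06 rad and value of joint swing_wall between -0.03 and 0.03 rad and contact force between square and the fingers below 0.1 N), for 0.2 s.
5. the cap is turned back and has sprung up, locked (value of joint lock_turn below 0.3 rad and value of joint lock_press below 0.002 m), for 0.2 s.
At the end, for the whole second after the job is handed in: Hinged wall within 0.03 rad of square; cap turned back to within 0.3 rad of locked and up within 2 mm; the square at rest, flat (within 0.06 rad) on the floor of its tray (origin under 9 mm above the tray's underside), its origin within 20 mm of its place there, released (all of step 5 and value of joint swing_wall between -0.03 and 0.03 rad and horizontal distance between square and tray_rest below 0.02 m and z of square in the frame of square_tray below 0.009 m and angle between square's own z axis and vertical below 0.06 rad and linear speed of square below 0.02 m/s); the robot touches nothing.
It fails at once if a bystander is moved more than 30 mm (distance of any of paint_pot, paint_pot_blue, glue_bottle, drink_can, tweezers, sanding_pad from where it was at the start of the episode above 0.03 m).
It fails at once if a wall is pushed with the square harder than 45 N (contact force between square and fixed_wall above 45 N or contact force between square and hinged_wall above 45 N).
It also fails if it takes over 67 s, if anything falls off the work surface, if the arm or the gripper's body presses on something with over 40 N, if the wrist force passes 120 N, or if a joint passes its speed limit or range.

## Robot

A 6-joint arm with a two-finger parallel gripper is mounted at the origin on the work surface. World frame = base frame: x ahead of the robot, y to its left, z up, the work surface at z = 0. Lengths are in m, angles in rad, forces in N, time in s.
With the tool pointing down it reaches from about 0.425 to 0.95 m from the base axis. Payload 3.5 kg.
Tool frame: the origin (TCP) lies midway between the tips of the shut fingers; the grasp point (between the pads) lies 19 mm behind it (ctrl.hold_point_z is the distance from the TCP to the grasp point, in m); z points along the fingers, y is the line along which they close (so a half turn about z gives the same grasp; the last joint's range is limited). The gripper opens to 85 mm and grips with 20 to 120 N. Pads are 22 mm wide; open, the fingers measure 114 mm over their backs; the gripper's body (76 mm by 85 mm) begins 54 mm behind the grasp point. The pads swing forward as they close: fully open they stand 13 mm farther back than shut.
Start: joints at [-1.457, 0.286, 1.577, -0, 1.279, -0.15], TCP at [0.176, -0.652, 0.231] pointing down, gripper open.
Joint ranges: [-2.77, 2.77], [-0.9, 2.22], [0.21, 2.48], [-1.53, 4.67], [0.24, 2.81], [-2.84, 2.84]. Speed limits (rad/s): [2.79, 2.79, 3.14, 3.14, 3.14, 3.14].

## Interface

Orientations are given as a unit quaternion [x, y, z, w].
In Python, from plant import readout, cams, sign_off, ctrl gives the robot as it stands. The module is installed in compiled form; this text tells all that it offers.
- The arm moves only by the tool step_arm, never from a script. Its argument "increments" is a list of rows, each a list of 2 entries, a list of its own where there are three numbers: the shift along the world's x, y, z in mm, then the turn, a rotation vector about the world's x, y, z in rad. In form: [[[x, y, z], [rx, ry, rz]], ...]. A call has 1 to 8 rows; each row shifts and turns the commanded pose from where the row before left it; what a row does not reach is not made up. A row lasts 1/12 s, in which the tool goes at most 41.7 mm and 7.16 degrees, less where a joint would pass 70% of its speed; a pose out of reach is approached as far as the arm can. A call is refused whole if a number of a shift passes 41.7 or a number of a turn 0.125, either way. A call with a gripper value outside its range is refused whole. "fingers" is the opening, from -1 (shut) to 1 (fully open), set as the call begins (left out, the last holds). The fingers move at their own pace and stop on an object; "grip_force" is the grip in N (left out, the last holds). Time passes only in rows, so rows that do not move let the fingers close. It gives the time, the measured TCP pose, the force, the opening and the grip force at its end, in the units of the state.
- readout.get_state(): the state, without advancing time (a new reading comes with each control period).
- cams.read_camera(name): name is "scene" or "top" or "wrist"; returns the picture (384x512x3 uint8, red, green, blue); there is no depth.
- cams.get_calibration(name): a dict with "fx", "fy", "cx", "cy" (pixels), "distortion" ([k1, k2, p1, p2, k3] as OpenCV has them; the pictures are not rectified), "eye" and "rotation" of the camera in the world; the wrist camera has in their place "T_tool_cam" (4x4, takes a point from camera to tool coordinates, whose origin is the TCP and whose axes are the flange's). Camera axes: x right, y up, looking along -z (the intrinsics and any distortion apply to the point x, -y, -z); pixel columns grow to the right and rows downward; lengths in m; the calibration is good to about 2 mm. A picture is of the moment at which its call begins: read the wrist's pose just before it. get_calibration takes no time and is no camera call.
- sign_off(): hands the job in; it is judged then, once.
The state is a dict: "time": time; "qpos": joint angles; "dq": joint speeds; "joint_efforts": joint torques, N m; "eef_pos": TCP position; "tcp_rot": TCP orientation; "contact_force": force on the tool from outside, world axes, zero at the start; "wrist_torque": the same for the moment, N m; "opening": opening from 0.0 (shut) to 1.0 (fully open); "finger_force": force on a finger pad.
Only numpy, scipy, OpenCV 4.12 (cv2) and the standard library are available. Lean on these libraries where they do the work, as an engineer would, in place of code of your own. Each camera call takes 0.05 s, during which the arm holds its last target. There are 200 camera calls.

## Working session

There is one attempt and no reset: what is moved stays moved. The work goes in short steps, Python scripts to look and compute and a tool call to move; the robot and the scene stay as the last step left them, time stands still between calls to the robot, and variables do not carry over. Pictures are saved under pics/ and viewed, at most 10 in all, crops included, and the job is handed in when it is done.

Besides the shell and the picture viewer there is one more tool, called by a JSON object that holds its "fn" and its "kwargs". step_arm: Moves the arm, as the interface text tells. Its arguments: {"type":"object","properties":{"increments":{"type":"array","items":{"type":"array"}},"fingers":{"type":"number"},"grip_force":{"type":"number"}},"required":["increments"]}

```bash
mkdir -p pics; cat > h.py <<'E'
import numpy as np, cv2
from plant import readout, cams, ctrl
from scipy.spatial.transform import Rotation as R
def cam(name, st=None):
    c=cams.get_calibration(name)
    K=np.array([[c['fx'],0,c['cx']],[0,c['fy'],c['cy']],[0,0,1.]]); D=np.array(c['distortion'],float)
    if 'eye' in c: return K,D,np.array(c['eye']),np.array(c['rotation']).reshape(3,3)
    T=np.array(c['T_tool_cam']); Rt=R.from_quat(st['tcp_rot']).as_matrix()
    return K,D,np.array(st['eef_pos'])+Rt@T[:3,3],Rt@T[:3,:3]
def rays(C,px):
    K,D,e,Rm=C
    u=cv2.undistortPoints(np.array(px,float).reshape(-1,1,2),K,D).reshape(-1,2)
    return np.c_[u[:,0],-u[:,1],-np.ones(len(u))]@Rm.T
def on_z(C,px,z):
    d=rays(C,px); return C[2]+d*((z-C[2][2])/d[:,2])[:,None]
def tri(C1,p1,C2,p2):
    d1=rays(C1,[p1])[0];d2=rays(C2,[p2])[0]
    s=np.linalg.lstsq(np.c_[d1,-d2],C2[2]-C1[2],rcond=None)[0]
    a=C1[2]+d1*s[0];b=C2[2]+d2*s[1]; return (a+b)/2,np.linalg.norm(a-b)
def proj(C,P):
    K,D,e,Rm=C
    q=(np.array(P,float).reshape(-1,3)-e)@Rm; q=q*[1,-1,-1]
    return cv2.projectPoints(q,np.zeros(3),np.zeros(3),K,D)[0].reshape(-1,2)
def shot(name,f):
    st=readout.get_state(); im=cams.read_camera(name); cv2.imwrite(f'pics/{f}.png',im[:,:,::-1]); 
    np.savez(f'pics/{f}.npz',p=st['eef_pos'],q=st['tcp_rot']); return st,im
def load(name,f):
    im=cv2.imread(f'pics/{f}.png')[:,:,::-1].copy(); z=np.load(f'pics/{f}.npz')
    return im,cam(name,dict(eef_pos=z['p'],tcp_rot=z['q']))
E
python3 - <<'E'
from h import *
a=shot('top','top0')[1]; b=shot('scene','scene0')[1]
for n in('top','scene'): C=cam(n); print(n,C[2],C[3].round(3).tolist(),C[0][0,0])
s=readout.get_state(); print(s); print(ctrl.hold_point_z); print(cams.get_calibration('wrist'))
E
```

```text
Traceback (most recent call last):
  File "h.py", line 7, in cam
    if 'eye' in c: return K,D,np.array(c['eye']),np.array(c['rotation']).reshape(3,3)
                                                 ~~~~~~~~~~~~~~~~~~~~~~~~~~~~~~~^^^^^
ValueError: cannot reshape array of size 4 into shape (3,3)
```

View pics/top0.png

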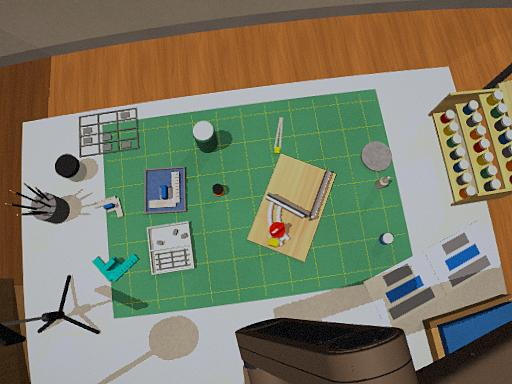

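View pics/scene0.png

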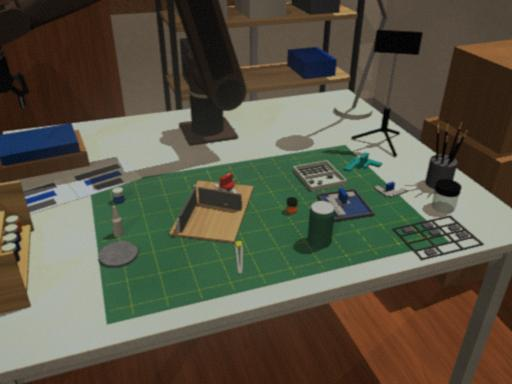

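The top view shows the square candidates: L with a blue handle in the blue-lined tray (165,190), a small L (112,207) outside the trays, and a turquoise L (115,265). I choose the one at (165,190), which is not turquoise and is the larger of the other two. The jig is at about (290,205), the red cap at (277,230), and the unused white tray at (170,247).

```bash
sed -i "s/np.array(c\['rotation'\]).reshape(3,3)/R.from_quat(c['rotation']).as_matrix()/" h.py
python3 - <<'E'
from h import *
for n in('top','scene'): C=cam(n); print(n,C[2],C[3].round(3).tolist(),C[0][0,0])
a=shot('top','top0')[1]; b=shot('scene','scene0')[1]
s=readout.get_state(); print(s); print(ctrl.hold_point_z); print(cams.get_calibration('wrist'))
C=cam('top')
for nm,p,z in [('tray',(165,190),.01),('cap',(277,230),.05),('jig',(297,209),.02),('can',(205,135),.1),('orange',(218,189),.04),('bluepot',(387,239),.04),('glue',(384,184),.09),('pad',(377,156),.01),('twz',(279,135),0),('small',(112,207),.02),('pot far',(67,165),.05)]: print(nm,on_z(C,[p],z).round(3))
im=np.hstack([cv2.resize(a[160:220,138:228],(540,360),interpolation=cv2.INTER_CUBIC)])
j=cv2.resize(a[145:270,240:345],(504,600),interpolation=cv2.INTER_CUBIC)
cv2.imwrite('pics/c1.png',im[:,:,::-1]); cv2.imwrite('pics/c2.png',j[:,:,::-1])
E
```

```text
top [0.34034803 0.01779237 1.15682269] [[-0.138, 0.967, -0.215], [-0.99, -0.136, 0.026], [-0.004, 0.217, 0.976]] 383.4198711461302
scene [ 1.73254811 -0.40274405  0.84741746] [[0.34, -0.512, 0.789], [0.94, 0.172, -0.294], [0.015, 0.842, 0.54]] 496.179660003547
{'time': 0.2, 'qpos': array([-1.45699442e+00,  2.86927328e-01,  1.57763915e+00, -1.32488270e-05,
        1.27857412e+00, -1.49960578e-01]), 'dq': array([-0.00112669, -0.00282602, -0.00362566, -0.00061549, -0.00155179,
        0.00042362]), 'joint_efforts': array([ 1.28086449e-04, -4.05991638e+01, -2.92683935e+01, -1.76010553e-04,
        4.07812113e-03,  1.18357761e-05]), 'eef_pos': array([ 0.1759857 , -0.6512226 ,  0.23039733]), 'tcp_rot': array([ 9.91315718e-01,  1.31501137e-01,  7.65108508e-06, -7.73960737e-04]), 'contact_force': array([ 0.3302456 ,  0.29324081, -0.00280066]), 'wrist_torque': array([ 0.00227361, -0.00217692, -0.02361306]), 'finger_force': 0.0, 'opening': 0.9999141508280048}
0.0187
{'fx': 267.2896409485826, 'fy': 267.2896409485826, 'cx': 256.1346627185133, 'cy': 189.76864508609077, 'distortion': array([-0.05909152,  0.        ,  0.        ,  0.        ,  0.        ]), 'T_tool_cam': array([[-1.18730539e-03,  9.61212351e-01,  2.75806828e-01,
         7.08471956e-02],
       [ 9.99999199e-01,  1.26228586e-03, -9.43425601e-05,
        -5.26383772e-05],
       [-4.38830294e-04,  2.75806495e-01, -9.61213080e-01,
        -1.41563060e-01],
       [ 0.00000000e+00,  0.00000000e+00,  0.00000000e+00,
         1.00000000e+00]])}
tray [[0.637 0.265 0.01 ]]
cap [[ 0.463 -0.056  0.05 ]]
jig [[ 0.52  -0.127  0.02 ]]
can [[0.762 0.114 0.1  ]]
orange [[0.61  0.099 0.04 ]]
bluepot [[ 0.39  -0.375  0.04 ]]
glue [[ 0.546 -0.382  0.09 ]]
pad [[ 0.654 -0.409  0.01 ]]
twz [[ 0.769 -0.112  0.   ]]
small [[0.604 0.432 0.02 ]]
pot far [[0.75 0.56 0.05]]
```

View pics/c2.png

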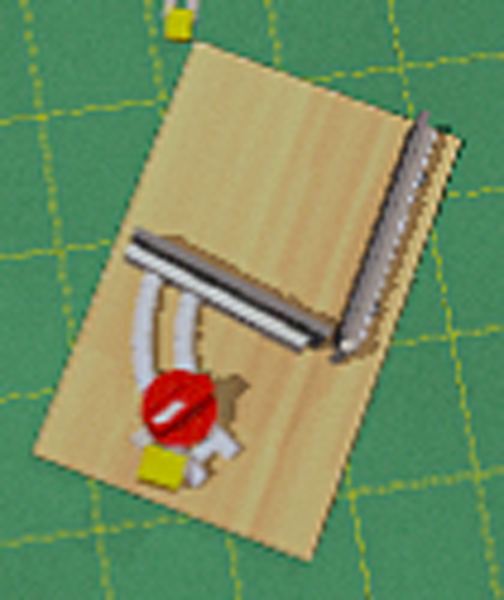

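{"fn": "step_arm", "kwargs": {"increments": [[[20, 34.5, 0], [0, 0, -0.082]], [[20, 34.5, 0], [0, 0, -0.082]], [[20, 34.5, 0], [0, 0, -0.082]], [[20, 34.5, 0], [0, 0, -0.082]], [[20, 34.5, 0], [0, 0, -0.082]], [[20, 34.5, 0], [0, 0, -0.082]], [[20, 34.5, 0], [0, 0, -0.082]], [[20, 34.5, 0], [0, 0, -0.082]]]}}

```text
time: 0.87
eef_pos: [0.3365, -0.3737, 0.2312]
tcp_rot: [0.98, -0.197, 0.0, -0.0]
contact_force: [1.2, -0.3, -0.1]
opening: 0.998
finger_force: 0.0
```

{"fn": "step_arm", "kwargs": {"increments": [[[20, 34.5, 0], [0, 0, -0.082]], [[20, 34.5, 0], [0, 0, -0.082]], [[20, 34.5, 0], [0, 0, -0.082]], [[20, 34.5, 0], [0, 0, -0.082]], [[20, 34.5, 0], [0, 0, -0.082]], [[20, 34.5, 0], [0, 0, -0.082]], [[20, 34.5, 0], [0, 0, -0.082]], [[20, 34.5, 0], [0, 0, -0.082]]]}}

```text
time: 1.53
eef_pos: [0.4965, -0.0976, 0.2314]
tcp_rot: [0.865, -0.502, 0.0, -0.0]
contact_force: [1.0, -0.4, 0.4]
opening: 0.997
finger_force: 0.0
```

{"fn": "step_arm", "kwargs": {"increments": [[[0, 0, 0], [0, 0, 0]], [[0, 0, 0], [0, 0, 0]]]}}

```text
time: 1.7
eef_pos: [0.4965, -0.0976, 0.2311]
tcp_rot: [0.867, -0.498, -0.0, 0.0]
contact_force: [0.2, 0.1, 0.7]
opening: 1.002
finger_force: 0.0
```

```bash
python3 - <<'E'
from h import *
st,im=shot('wrist','w1'); print(st['eef_pos'],R.from_quat(st['tcp_rot']).as_matrix()[:,0],st['contact_force'])
cv2.imwrite('pics/w1b.png',cv2.resize(im,(800,600),interpolation=cv2.INTER_CUBIC)[:,:,::-1])
E
```

```text
[ 0.49648963 -0.09763497  0.23113113] [ 5.03339826e-01 -8.64088514e-01 -2.45223394e-04] [0.20529498 0.0936546  0.7317415 ]
```

View pics/w1b.png

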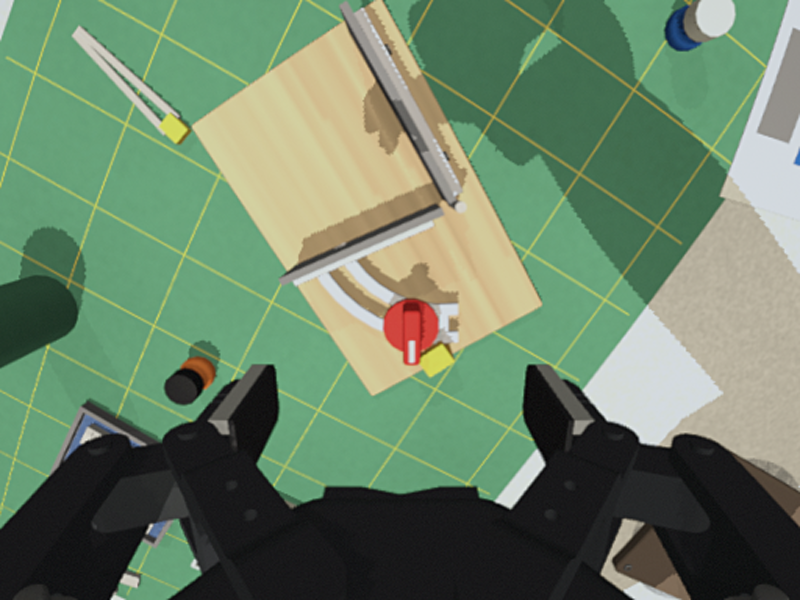

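The wrist view (800x600) shows the plate corners at (192,125), (372,394) and (542,304), and the inside corner near (455,205). The red cap is at (411,325) with its white mark at (411,350), the catch at (437,358), and the tray's corner at (85,410). The tool is already aligned with the bar.

```bash
cat > jig.py <<'E'
from h import *
def wood(im,seeds):
    # plate edges: subpixel corner by fitting lines to the contour near the given coarse corners
    hsv=cv2.cvtColor(im,cv2.COLOR_RGB2HSV)
    return cv2.inRange(hsv,(8,40,60),(24,255,255))
def edge(mask,a,b,n=40,w=6):
    a=np.array(a,float);b=np.array(b,float);d=(b-a)/np.linalg.norm(b-a);nn=np.array([-d[1],d[0]]);pts=[]
    for t in np.linspace(.08,.92,n):
        c=a+(b-a)*t; s=np.arange(-w,w+.01,.25)
        q=(c+s[:,None]*nn).astype(np.float32)
        v=cv2.remap(mask.astype(np.float32),q[:,0].reshape(1,-1),q[:,1].reshape(1,-1),cv2.INTER_LINEAR)[0]/255
        k=np.where(np.diff((v>.5).astype(int))!=0)[0]
        if len(k)==1: pts.append(q[k[0]]+.125*nn)
    pts=np.array(pts); l=cv2.fitLine(pts.astype(np.float32),cv2.DIST_HUBER,0,.01,.01).ravel(); return l,len(pts)
def inter(l1,l2):
    A=np.c_[l1[:2],-l2[:2]]; s=np.linalg.solve(A,l2[2:]-l1[2:]); return l1[2:]+l1[:2]*s[0]
def fit2(L,W):
    L=np.array(L,float);W=np.array(W)[:,:2]; cl=L.mean(0);cw=W.mean(0)
    H=(L-cl).T@(W-cw); th=np.arctan2(H[0,1]-H[1,0],H[0,0]+H[1,1])
    Rm=np.array([[np.cos(th),-np.sin(th)],[np.sin(th),np.cos(th)]]); t=cw-Rm@cl
    return th,t,np.linalg.norm((L@Rm.T+t)-W,axis=1)
E
cat > a.py <<'E'
from jig import *
out={}
for n,f,c in [('wrist','w1',np.array([(192,125),(372,394),(542,304),(470,152)])*.64),('top','top0',np.array([(280.6,154),(247.3,239.4),(304.6,261.7),(336.3,174.2)]))]:
    im,C=load(n,f); m=wood(im,0)
    E=[edge(m,c[i],c[i+1]) for i in range(3)]
    print(n,[e[1] for e in E])
    P2=inter(E[0][0],E[1][0]);P3=inter(E[1][0],E[2][0]); out[n]=(C,P2,P3)
    L=[(-130,150),(-130,-35)];px=[P2,P3]
    if n=='wrist' : px=[c[0]]+px; L=[(160,150)]+L
    else: E3=edge(m,c[3],c[0]); P1=inter(E3[0],E[0][0]);P4=inter(E3[0],E[2][0]); px=[P1]+px+[P4]; L=[(160,150)]+L+[(160,-35)]; print(E3[1])
    W=on_z(C,px,.01); th,t,r=fit2(np.array(L)/1000,W)
    d=W[1]-W[2] if n=='wrist' else 0
    print(n,np.degrees(th),t,r, np.round(px,1).tolist())
    if n=='wrist': print(np.degrees(np.arctan2(*(W[0]-W[1])[1::-1])),np.degrees(np.arctan2(*(W[1]-W[2])[1::-1]))-90)
for k in(1,2): print(tri(out['wrist'][0],out['wrist'][k],out['top'][0],out['top'][k]))
for n,f in[('wrist','w1'),('top','top0')]:
    im,C=load(n,f); hsv=cv2.cvtColor(im,cv2.COLOR_RGB2HSV)
    red=(cv2.inRange(hsv,(0,150,80),(5,255,255))|cv2.inRange(hsv,(174,150,80),(180,255,255)))
    nn,lab,stt,cen=cv2.connectedComponentsWithStats(red)
    k=[i for i in range(1,nn) if stt[i,4]>40 and np.linalg.norm(on_z(C,[cen[i]],.05)[0,:2]-[.463,-.056])<.06]
    for i in k: print(n,'red',stt[i],cen[i],on_z(C,[cen[i]],.05))
E
python3 a.py
```

```text
wrist [7, 22, 28]
wrist -29.5247229368777 [ 0.49265128 -0.16102252] [0.0024485  0.00080464 0.0017276 ] [[122.9, 80.0], [237.6, 253.3], [347.3, 194.5]]
-29.712186880318594 -29.320775965978356
top [15, 29, 26]
21
top -31.351251971740705 [ 0.48969921 -0.15893352] [0.01377563 0.00744371 0.00414003 0.00952682] [[286.5, 155.39999389648438], [243.3000030517578, 238.0], [304.20001220703125, 261.70001220703125], [335.6000061035156, 173.39999389648438]]
(array([ 0.45491961,  0.04225863, -0.00255292]), np.float64(0.008471043335737031))
(array([ 0.3621181 , -0.12621075,  0.00517718]), np.float64(0.0015714293450549803))
wrist red [246 191  34  42 930] [262.52365591 208.37956989] [[ 0.46643649 -0.06049765  0.05      ]]
top red [270 222  15  16 180] [277.16111111 229.43333333] [[ 0.46415104 -0.05705514  0.05      ]]
```

{"fn": "step_arm", "kwargs": {"increments": [[[-16, 19.2, -21], [0, 0, 0]], [[-16, 19.2, -21], [0, 0, 0]], [[0, 0, -32], [0, 0, 0]], [[0, 0, -32], [0, 0, 0]], [[0, 0, -22], [0, 0, 0]], [[0, 0, 0], [0, 0, 0]], [[0, 0, 0], [0, 0, 0]]], "fingers": -0.1}}

```text
time: 2.33
eef_pos: [0.4629, -0.0621, 0.1025]
tcp_rot: [0.865, -0.501, -0.001, 0.0]
contact_force: [1.3, -1.6, 0.8]
opening: 0.453
finger_force: 0.0
```

```bash
python3 - <<'E'
from jig import *
a,C1=load('wrist','w1');b,C2=load('top','top0')
st,im=shot('wrist','w2'); print(st['eef_pos'],R.from_quat(st['tcp_rot']).as_matrix()[:,0])
C=cam('wrist',st); hsv=cv2.cvtColor(im,cv2.COLOR_RGB2HSV)
def white(im,C,box):
    x0,y0,x1,y1=box; h=cv2.cvtColor(im,cv2.COLOR_RGB2HSV)[y0:y1,x0:x1]; m=cv2.inRange(h,(0,0,170),(180,60,255))
    return cv2.connectedComponentsWithStats(m)
n,l,s,c=white(a,C1,(246,212,280,242)); print([(s[i,4],c[i]+[246,212]) for i in range(1,n)])
p=proj(C,[[.4645,-.059,.072],[.4645,-.059,.044]]); print(p)
red=(cv2.inRange(hsv,(0,150,60),(5,255,255))|cv2.inRange(hsv,(174,150,60),(180,255,255)))
ys,xs=np.where(red); print(xs.min(),xs.max(),ys.min(),ys.max())
u=int(p[0,1]); 
for y in range(int(p[1,1])-60,int(p[1,1])+80,12):
    r=np.where(red[y])[0] if 0<=y<384 else []
    if len(r): print(y,r.min(),r.max())
cv2.imwrite('pics/w2b.png',cv2.resize(im,(640,480))[:,:,::-1])
E
```

```text
[ 0.46287673 -0.06209853  0.10249943] [ 0.49748134 -0.867472   -0.0021555 ]
[(np.int32(2), array([278.5, 217.5])), (np.int32(43), array([263.04651163, 224.37209302]))]
[[253.0204914  221.24307438]
 [253.36150322 207.46612842]]
224 280 179 249
183 237 267
195 226 277
207 224 280
219 226 278
231 238 266
243 244 260
```

View pics/w2b.png

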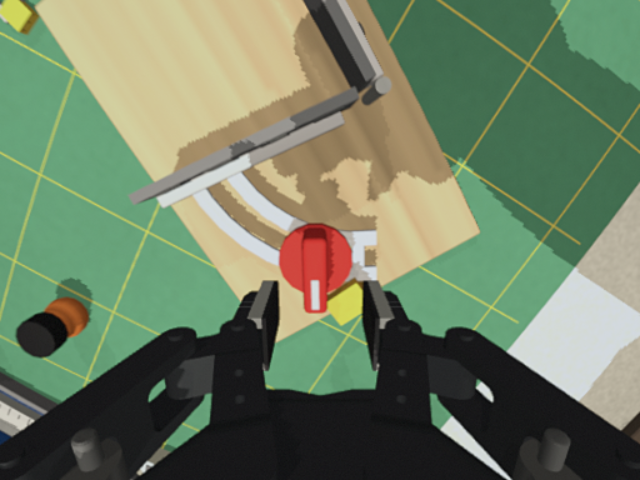

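The close view (640x480) shows the bar between the fingers at (314,265), about 3 mm off the centre line. The catch is at (345,303), clear of the fingers.

{"fn": "step_arm", "kwargs": {"increments": [[[2, 3.4, -25], [0, 0, 0]], [[0, 0, -20], [0, 0, 0]], [[0, 0, -8], [0, 0, 0]], [[0, 0, 0], [0, 0, 0]]]}}

```text
time: 2.72
eef_pos: [0.4658, -0.0582, 0.0502]
tcp_rot: [0.866, -0.501, -0.001, 0.0]
contact_force: [-0.0, 0.2, -0.8]
opening: 0.453
finger_force: 0.0
```

{"fn": "step_arm", "kwargs": {"increments": [[[0, 0, 0], [0, 0, 0]], [[0, 0, 0], [0, 0, 0]], [[0, 0, 0], [0, 0, 0]], [[0, 0, 0], [0, 0, 0]], [[0, 0, 0], [0, 0, 0]], [[0, 0, 0], [0, 0, 0]]], "fingers": -1, "grip_force": 50}}

```text
time: 3.22
eef_pos: [0.466, -0.0593, 0.0524]
tcp_rot: [0.866, -0.499, 0.0, 0.002]
contact_force: [-6.1, -4.2, 5.5]
opening: 0.15
finger_force: 50.7
```

{"fn": "step_arm", "kwargs": {"increments": [[[0, 0, -4], [0, 0, 0]], [[0, 0, -4], [0, 0, 0]], [[0, 0, -3], [0, 0, 0]], [[0, 0, 0], [0, 0, 0]], [[0, 0, 0], [0, 0, 0]]]}}

```text
time: 3.63
eef_pos: [0.4664, -0.0594, 0.0433]
tcp_rot: [0.866, -0.499, -0.0, 0.002]
contact_force: [-10.7, -3.1, 17.5]
opening: 0.151
finger_force: 52.5
```

{"fn": "step_arm", "kwargs": {"increments": [[[-1.5, -0.5, 0], [0, 0, 0.1]], [[0, 0, 0], [0, 0, 0.115]], [[0, 0, 0], [0, 0, 0.115]], [[0, 0, 0], [0, 0, 0.115]], [[0, 0, 0], [0, 0, 0.115]], [[0, 0, 0], [0, 0, 0.115]], [[0, 0, 0], [0, 0, 0.115]], [[0, 0, 0], [0, 0, 0.115]]]}}

```text
time: 4.3
eef_pos: [0.4667, -0.0578, 0.0434]
tcp_rot: [0.998, -0.07, 0.001, -0.001]
contact_force: [-3.9, 6.0, 15.4]
opening: 0.151
finger_force: 51.6
```

{"fn": "step_arm", "kwargs": {"increments": [[[0, 0, 0], [0, 0, 0]], [[0, 0, 0], [0, 0, 0]]]}}

```text
time: 4.47
eef_pos: [0.4667, -0.0578, 0.0434]
tcp_rot: [0.997, -0.072, 0.001, -0.001]
contact_force: [-3.7, 6.4, 14.9]
opening: 0.146
finger_force: 51.6
```

```bash
python3 - <<'E'
from h import *
st=readout.get_state(); x=R.from_quat(st['tcp_rot']).as_matrix()[:,0]; print(np.degrees(np.arctan2(x[1],x[0])),st['wrist_torque'],st['contact_force'])
E
```

```text
-8.26238541226698 [1.22329455 0.73987611 0.03495728] [-3.71581656  6.42952657 14.88047694]
```

{"fn": "step_arm", "kwargs": {"increments": [[[0, 0, 0], [0, 0, 0]], [[0, 0, 0], [0, 0, 0]], [[0, 0, 0], [0, 0, 0]], [[0, 0, 15], [0, 0, 0]], [[0, 0, 30], [0, 0, 0]], [[0, 0, 40], [0, 0, 0]], [[0, 0, 40], [0, 0, 0]], [[0, 0, 40], [0, 0, 0]]], "fingers": -0.1}}

```text
time: 5.13
eef_pos: [0.4639, -0.0583, 0.2058]
tcp_rot: [0.997, -0.072, -0.0, -0.0]
contact_force: [1.4, -0.1, -0.2]
opening: 0.45
finger_force: 0.0
```

{"fn": "step_arm", "kwargs": {"increments": [[[20, 31, 3], [0, 0, 0]], [[20, 31, 3], [0, 0, 0]], [[20, 31, 3], [0, 0, 0]], [[20, 31, 3], [0, 0, 0]], [[20, 31, 3], [0, 0, 0]], [[20, 31, 3], [0, 0, 0]], [[20, 31, 3], [0, 0, 0]], [[20, 31, 3], [0, 0, 0]]]}}

```text
time: 5.8
eef_pos: [0.6252, 0.1913, 0.2281]
tcp_rot: [0.997, -0.072, -0.0, 0.0]
contact_force: [0.8, -1.0, 0.3]
opening: 0.454
finger_force: 0.0
```

{"fn": "step_arm", "kwargs": {"increments": [[[20, 31, 0], [0, 0, 0]], [[20, 31, 0], [0, 0, 0]], [[0, 0, 0], [0, 0, 0]], [[0, 0, 0], [0, 0, 0]]]}}

```text
time: 6.13
eef_pos: [0.6646, 0.253, 0.2267]
tcp_rot: [0.998, -0.07, -0.001, 0.0]
contact_force: [-1.0, -0.5, -0.2]
opening: 0.452
finger_force: 0.0
```

```bash
python3 - <<'E'
from h import *
st,im=shot('wrist','w3'); x=R.from_quat(st['tcp_rot']).as_matrix()[:,0]; print(st['eef_pos'],np.degrees(np.arctan2(x[1],x[0])))
cv2.imwrite('pics/w3b.png',cv2.resize(im,(800,600),interpolation=cv2.INTER_CUBIC)[:,:,::-1])
E
```

```text
[0.66460099 0.25300792 0.22665004] -8.071474520663394
```

View pics/w3b.png

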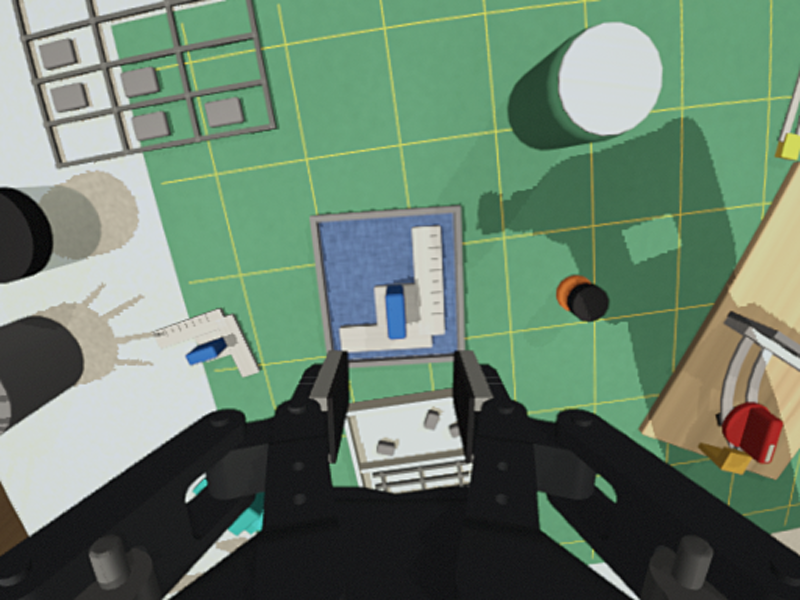

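The square is in the tray, handle top at (395,311), long leg right side up to (427,227), short leg bottom left to (341,340) (800x600 picture).

```bash
cat > sq.py <<'E'
from jig import *
import sys
im,C=load('wrist','w3'); s=.64
hsv=cv2.cvtColor(im,cv2.COLOR_RGB2HSV)
wh=cv2.inRange(hsv,(0,0,120),(40,75,255))
eL,n1=edge(wh,np.array((441,228))*s,np.array((445,330))*s,w=4); eS,n2=edge(wh,np.array((343,350))*s,np.array((430,347))*s,w=4)
print(n1,n2)
def wl(l,z): 
    p=on_z(C,[l[2:]-l[:2]*25,l[2:]+l[:2]*25],z)[:,:2]; d=p[1]-p[0]; return p[0],d/np.linalg.norm(d)
z=.013
a,da=wl(eL,z);b,db=wl(eS,z)
print('long ang',np.degrees(np.arctan2(da[1],da[0])),'short',np.degrees(np.arctan2(db[1],db[0])))
t=np.linalg.solve(np.c_[da,-db],b-a); P=a+da*t[0]; print('corner',P)
th=np.arctan2(da[1],da[0]); th=th if abs(th)<1.57 else th-np.pi*np.sign(th)
Rm=np.array([[np.cos(th),-np.sin(th)],[np.sin(th),np.cos(th)]]); O=P+Rm@[.042,.042]; print('origin',O,'yaw',np.degrees(th))
bl=cv2.inRange(hsv,(100,170,90),(125,255,255)); bl[:,:int(380*s)]=0; bl[:,int(410*s):]=0; bl[:int(275*s)]=0; bl[int(345*s):]=0
ys,xs=np.where(bl); r=cv2.minAreaRect(np.c_[xs,ys].astype(np.float32)); print('handle',r,len(xs))
bp=cv2.boxPoints(r); w=on_z(C,bp,.047); print(w[:,:2].round(4).tolist(), w.mean(0))
# tray outer
gr=cv2.inRange(hsv,(0,0,40),(180,70,190))
c=np.array([(328,363),(312,217),(462,206),(466,358)])*s
m=255-cv2.inRange(hsv,(60,90,40),(90,255,255))
es=[edge(m,c[i],c[i+1],w=4) for i in range(3)]; print([e[1] for e in es])
W=on_z(C,[inter(es[0][0],es[1][0]),inter(es[1][0],es[2][0])],.012); print('tray far corners',W)
d=(W[0]-W[1])[:2]; tt=np.arctan2(d[1],d[0])-np.pi/2; Rt=np.array([[np.cos(tt),-np.sin(tt)],[np.sin(tt),np.cos(tt)]])
for z2,nm in((0,'l'),):
    cen=W[:,:2].mean(0)-Rt@[.071,0]; print('len',np.linalg.norm(d),'tray yaw',np.degrees(tt),'center',cen,'rest',cen+Rt@[-.013,-.0055])
E
python3 sq.py
```

```text
40 40
long ang 175.5797575655476 short -93.95960751864952
corner [0.58241678 0.22416377]
origin [0.62752885 0.26280185] yaw -4.420242434452416
handle ((253.0382080078125, 201.4970703125), (27.68743896484375, 10.277332305908203), 85.60128784179688) 276
[[0.6469, 0.2674], [0.6461, 0.2546], [0.6093, 0.2571], [0.6101, 0.2703]] [0.62809459 0.26233765 0.047     ]
[39, 39, 37]
tray far corners [[0.71611421 0.32553222 0.012     ]
 [0.70576945 0.19557786 0.012     ]]
len 0.1303654432185725 tray yaw -4.551320658150183 center [0.64016572 0.26618903] rest [0.62677028 0.26173795]
```

{"fn": "step_arm", "kwargs": {"increments": [[[-12.4, 3.2, -30], [0, 0, 0.021]], [[-12.4, 3.2, -30], [0, 0, 0.021]], [[-12.4, 3.2, -30], [0, 0, 0.021]], [[0, 0, -30], [0, 0, 0]], [[0, 0, -20], [0, 0, 0]], [[0, 0, 0], [0, 0, 0]], [[0, 0, 0], [0, 0, 0]]]}}

```text
time: 6.77
eef_pos: [0.6263, 0.2598, 0.0876]
tcp_rot: [0.999, -0.041, -0.001, 0.0]
contact_force: [0.4, -0.0, 0.3]
opening: 0.451
finger_force: 0.0
```

```bash
python3 - <<'E'
from h import *
st,im=shot('wrist','w4'); x=R.from_quat(st['tcp_rot']).as_matrix()[:,0]; print(st['eef_pos'],np.degrees(np.arctan2(x[1],x[0])))
C=cam('wrist',st); hsv=cv2.cvtColor(im,cv2.COLOR_RGB2HSV)
p=proj(C,[[.6275,.2625,.047]])[0]; print(p)
bl=cv2.inRange(hsv,(100,170,90),(125,255,255)); x0,y0=(p-[35,60]).astype(int); m=bl[y0:y0+120,x0:x0+70]
n,l,s,c=cv2.connectedComponentsWithStats(m); k=1+s[1:,4].argmax(); print(s[k],c[k]+[x0,y0])
i3,C3=load('wrist','w3'); print(tri(C3,(253.04,201.5),C,c[k]+[x0,y0]))
E
```

```text
[0.62627482 0.25982823 0.08758772] -4.67384184276033
[252.7304998  212.82214144]
[ 25  36  20  49 929] [251.89666308 211.69967707]
(array([0.62648723, 0.2629261 , 0.04161014]), np.float64(0.0007356799877115835))
```

{"fn": "step_arm", "kwargs": {"increments": [[[1, 3, -28], [0, 0, 0]], [[0, 0, -22], [0, 0, 0]], [[0, 0, -14], [0, 0, 0]], [[0, 0, -6], [0, 0, 0]], [[0, 0, 0], [0, 0, 0]]]}}

```text
time: 7.23
eef_pos: [0.6282, 0.2639, 0.018]
tcp_rot: [0.999, -0.04, -0.0, 0.0]
contact_force: [-0.5, -0.6, -0.2]
opening: 0.45
finger_force: 0.0
```

{"fn": "step_arm", "kwargs": {"increments": [[[0, 0, 0], [0, 0, 0]], [[0, 0, 0], [0, 0, 0]], [[0, 0, 0], [0, 0, 0]], [[0, 0, 0], [0, 0, 0]], [[0, 0, 0], [0, 0, 0]], [[0, 0, 0], [0, 0, 0]]], "fingers": -1, "grip_force": 60}}

```text
time: 7.73
eef_pos: [0.63, 0.2647, 0.0206]
tcp_rot: [0.999, -0.04, 0.002, -0.001]
contact_force: [0.2, -0.1, 5.6]
opening: 0.17
finger_force: 61.9
```

{"fn": "step_arm", "kwargs": {"increments": [[[0, 0, 20], [0, 0, 0]], [[0, 0, 38], [0, 0, 0]], [[0, 0, 40], [0, 0, 0]], [[0, 0, 40], [0, 0, 0]], [[0, 0, 20], [0, 0, 0]], [[0, 0, 0], [0, 0, 0]]]}}

```text
time: 8.23
eef_pos: [0.6315, 0.2653, 0.1839]
tcp_rot: [0.999, -0.04, 0.006, -0.002]
contact_force: [1.0, 0.8, -0.5]
opening: 0.174
finger_force: 60.8
```

{"fn": "step_arm", "kwargs": {"increments": [[[-3.5, -34.3, 0], [0, 0, -0.0365]], [[-3.5, -34.3, 0], [0, 0, -0.0365]], [[-3.5, -34.3, 0], [0, 0, -0.0365]], [[-3.5, -34.3, 0], [0, 0, -0.0365]], [[-3.5, -34.3, 0], [0, 0, -0.0365]], [[-3.5, -34.3, 0], [0, 0, -0.0365]], [[-3.5, -34.3, 0], [0, 0, -0.0365]], [[-3.5, -34.3, 0], [0, 0, -0.0365]]]}}

```text
time: 8.9
eef_pos: [0.5983, -0.0113, 0.1734]
tcp_rot: [0.983, -0.186, -0.002, -0.0]
contact_force: [-0.2, 0.1, -1.5]
opening: 0.174
finger_force: 60.8
```

{"fn": "step_arm", "kwargs": {"increments": [[[-3.5, -34.3, 0], [0, 0, -0.0365]], [[-3.5, -34.3, 0], [0, 0, -0.0365]], [[-3.5, -34.3, 0], [0, 0, -0.0365]], [[-3.5, -34.3, 0], [0, 0, -0.0365]], [[0, 0, 0], [0, 0, 0]], [[0, 0, 0], [0, 0, 0]]]}}

```text
time: 9.4
eef_pos: [0.5847, -0.1486, 0.1736]
tcp_rot: [0.966, -0.258, -0.002, -0.001]
contact_force: [-0.1, 0.1, -1.4]
opening: 0.171
finger_force: 60.7
```

```bash
python3 - <<'E'
from h import *
st,im=shot('wrist','w5'); x=R.from_quat(st['tcp_rot']).as_matrix()[:,0]; print(st['eef_pos'],np.degrees(np.arctan2(x[1],x[0])),R.from_quat(st['tcp_rot']).as_matrix()[:,2])
cv2.imwrite('pics/w5b.png',cv2.resize(im,(800,600),interpolation=cv2.INTER_CUBIC)[:,:,::-1])
im,C=load('wrist','w1'); s=.64
for p in [(282,278),(440,207),(345,8),(452,195)]: print(on_z(C,[np.array(p)*s],.066 if p[0] not in(345,452) else .065))
E
```

```text
[ 0.58474942 -0.1485622   0.17364165] -29.884649428570466 [-0.0038433   0.00208303 -0.99999044]
[[ 0.57307643 -0.04991933  0.066     ]]
[[ 0.49719455 -0.15486143  0.066     ]]
[[ 0.6184779  -0.23427839  0.065     ]]
[[ 0.49406604 -0.16646976  0.065     ]]
```

View pics/w5b.png

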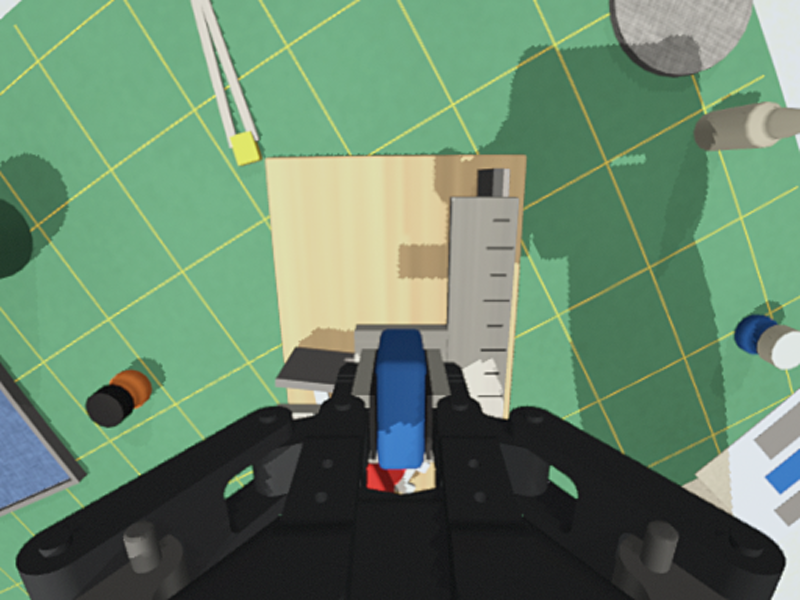

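The square is gripped upright by its handle (400,400). The long leg's outer edge runs (517,198)-(508,400), above the plate, whose far edge runs (267,157)-(525,155). The wall's tip is at (285,380), tilted inward.

```bash
cat > b.py <<'E'
from jig import *
im,C=load('wrist','w5'); s=.64; z=np.load('pics/w5.npz'); T=z['p']; Rt=R.from_quat(z['q']).as_matrix()
hsv=cv2.cvtColor(im,cv2.COLOR_RGB2HSV)
m=wood(im,0)
def ang(l,zz): p=on_z(C,[l[2:]-l[:2]*30,l[2:]+l[:2]*30],zz)[:,:2]; d=p[1]-p[0]; return np.degrees(np.arctan2(d[1],d[0])),p
far,n=edge(m,np.array((272,157))*s,np.array((430,156))*s,w=4); left,n2=edge(m,np.array((267,160))*s,np.array((282,320))*s,w=4)
print(n,n2,'far',ang(far,.01)[0],'left',ang(left,.01)[0])
P1=on_z(C,[inter(far,left)],.01)[0,:2]
th=np.radians(-29.5); Rm=np.array([[np.cos(th),-np.sin(th)],[np.sin(th),np.cos(th)]])
print('jig origin from far-left corner',P1-Rm@[.16,.15])
zt=T[2]-.0156+.008
g=cv2.cvtColor(im,cv2.COLOR_RGB2GRAY)
wh=cv2.inRange(hsv,(0,0,90),(180,45,255))
o,n=edge(wh,np.array((517,202))*s,np.array((509,395))*s,w=3); e,n2=edge(wh,np.array((455,197))*s,np.array((515,198))*s,w=3)
i_,n3=edge(wh,np.array((451,205))*s,np.array((448,320))*s,w=3)
print(n,n2,n3)
for zz in(zt,zt+.004): 
    a,p=ang(o,zz); q=on_z(C,[inter(o,e),inter(i_,e)],zz); 
    print(zz,'outer',a,'inner',ang(i_,zz)[0],'end',ang(e,zz)[0],'tips in tool',((q-T)@Rt).round(4).tolist())
E
python3 b.py
```

```text
Traceback (most recent call last):
  File "b.py", line 6, in <module>
    far,n=edge(m,np.array((272,157))*s,np.array((430,156))*s,w=4); left,n2=edge(m,np.array((267,160))*s,np.array((282,320))*s,w=4)
                                                                           ~~~~^^^^^^^^^^^^^^^^^^^^^^^^^^^^^^^^^^^^^^^^^^^^^^^^^^^
  File "jig.py", line 14, in edge
    pts=np.array(pts); l=cv2.fitLine(pts.astype(np.float32),cv2.DIST_HUBER,0,.01,.01).ravel(); return l,len(pts)
                         ~~~~~~~~~~~^^^^^^^^^^^^^^^^^^^^^^^^^^^^^^^^^^^^^^^^^^^^^^^^^
cv2.error: OpenCV(4.12.0) /io/opencv/modules/imgproc/src/linefit.cpp:618: error: (-215:Assertion failed) npoints2 >= 0 || npoints3 >= 0 in function 'fitLine'
```

```bash
sed -i 's/^m=wood(im,0)/m=255-cv2.inRange(hsv,(45,60,20),(95,255,255))/' b.py; python3 b.py
```

```text
38 37 far -119.46699469359821 left 150.97126018961086
jig origin from far-left corner [ 0.49352657 -0.15889522]
36 28 40
0.1660416548397785 outer -29.79984547147346 inner -29.584524585306955 end -119.58688984913154 tips in tool [[0.0644, 0.0408, 0.0073], [0.0643, 0.0169, 0.0073]]
0.1700416548397785 outer -29.799845471473457 inner -29.584524585306955 end -119.58688984913154 tips in tool [[0.0646, 0.0397, 0.0033], [0.0644, 0.0164, 0.0033]]
```

{"fn": "step_arm", "kwargs": {"increments": [[[0, 0, -35], [0, 0, 0.004]], [[0, 0, -35], [0, 0, 0]], [[0, 0, -35], [0, 0, 0]], [[0, 0, -30], [0, 0, 0]], [[0, 0, -10], [0, 0, 0]], [[0, 0, 0], [0, 0, 0]], [[0, 0, 0], [0, 0, 0]]]}}

```text
time: 10.03
eef_pos: [0.5862, -0.1459, 0.0308]
tcp_rot: [0.967, -0.253, -0.001, -0.0]
contact_force: [-0.1, -0.7, -1.8]
opening: 0.175
finger_force: 61.4
```

{"fn": "step_arm", "kwargs": {"increments": [[[-3, -5.2, 0], [0, 0, 0]], [[-2.5, -4.3, 0], [0, 0, 0]], [[0, 0, 0], [0, 0, 0]], [[0, 0, 0], [0, 0, 0]]]}}

```text
time: 10.37
eef_pos: [0.5811, -0.1574, 0.0322]
tcp_rot: [0.967, -0.255, 0.001, 0.0]
contact_force: [0.8, -0.4, -1.8]
opening: 0.169
finger_force: 61.4
```

{"fn": "step_arm", "kwargs": {"increments": [[[-6.5, 3.7, -2], [0, 0, 0]], [[-6.5, 3.7, 0], [0, 0, 0]], [[-1, -1.7, 0], [0, 0, 0]], [[-1, -1.7, 0], [0, 0, 0]], [[0, 0, 0], [0, 0, 0]], [[0, 0, 0], [0, 0, 0]]]}}

```text
time: 10.87
eef_pos: [0.5657, -0.1526, 0.0292]
tcp_rot: [0.967, -0.254, -0.0, -0.0]
contact_force: [0.1, 1.8, -2.1]
opening: 0.177
finger_force: 61.4
```

{"fn": "step_arm", "kwargs": {"increments": [[[-1, -1.7, 0], [0, 0, 0]], [[0, 0, 0], [0, 0, 0]], [[0, 0, 0], [0, 0, 0]]]}}

```text
time: 11.12
eef_pos: [0.5655, -0.1528, 0.0294]
tcp_rot: [0.967, -0.254, 0.0, -0.002]
contact_force: [2.0, 7.1, -0.6]
opening: 0.174
finger_force: 61.5
```

{"fn": "step_arm", "kwargs": {"increments": [[[-2.6, 1.5, 0], [0, 0, 0]], [[-2.6, 1.5, 0], [0, 0, 0]], [[-2.6, 1.5, 0], [0, 0, 0]], [[0, 0, 0], [0, 0, 0]], [[0, 0, 0], [0, 0, 0]]]}}

```text
time: 11.53
eef_pos: [0.5612, -0.1503, 0.031]
tcp_rot: [0.967, -0.254, 0.006, -0.0]
contact_force: [8.2, 3.8, -4.4]
opening: 0.179
finger_force: 61.2
```

{"fn": "step_arm", "kwargs": {"increments": [[[-1.8, 1, 0], [0, 0, 0]], [[-1.8, 1, 0], [0, 0, 0]], [[0, 0, 0], [0, 0, 0]], [[0, 0, 0], [0, 0, 0]]]}}

```text
time: 11.87
eef_pos: [0.5584, -0.1487, 0.0315]
tcp_rot: [0.967, -0.255, 0.007, -0.0]
contact_force: [9.0, 2.2, -3.1]
opening: 0.177
finger_force: 61.3
```

{"fn": "step_arm", "kwargs": {"increments": [[[-1.8, 1, 0], [0, 0, 0]], [[-1.8, 1, 0], [0, 0, 0]], [[0, 0, 0], [0, 0, 0]], [[0, 0, 0], [0, 0, 0]]]}}

```text
time: 12.2
eef_pos: [0.5549, -0.1467, 0.0317]
tcp_rot: [0.967, -0.255, 0.007, -0.0]
contact_force: [9.2, 3.1, -2.1]
opening: 0.174
finger_force: 61.3
```

```bash
cat > j.py <<'E'
from h import *
st=readout.get_state(); Rt=R.from_quat(st['tcp_rot']).as_matrix(); th=np.radians(-29.5)
Rm=np.array([[np.cos(th),-np.sin(th)],[np.sin(th),np.cos(th)]])
o=st['eef_pos']+Rt@[-.0036,-.0012,.0153]
print('t',st['time'],'origin jig',((o[:2]-[.4930,-.1600])@Rm*1000).round(1),'z',o[2],'F jig',(st['contact_force'][:2]@Rm).round(1),st['contact_force'][2],'yaw err deg',np.degrees(np.arctan2(Rt[1,0],Rt[0,0]))+29.5,'M',st['wrist_torque'].round(2),'tilt',Rt[:2,2].round(4))
E
python3 j.py
```

```text
t 12.2 origin jig [44.  43.3] z 0.016333660540714296 F jig [6.4 7.2] -2.060018400065889 yaw err deg 0.0019330714145517902 M [ 0.5  -1.6   0.22] tilt [ 0.0131 -0.0028]
```

{"fn": "step_arm", "kwargs": {"increments": [[[-1.3, 0.75, 0], [0, 0, 0]], [[0, 0, 0], [0, 0, 0]], [[0, 0, 0], [0, 0, 0]]]}}

```text
time: 12.45
eef_pos: [0.5538, -0.1461, 0.0318]
tcp_rot: [0.967, -0.255, 0.007, -0.0]
contact_force: [8.6, 3.3, -1.7]
opening: 0.181
finger_force: 61.4
```

{"fn": "step_arm", "kwargs": {"increments": [[[-1.3, 0.75, 0], [0, 0, 0]], [[0, 0, 0], [0, 0, 0]], [[0, 0, 0], [0, 0, 0]]]}}

```text
time: 12.7
eef_pos: [0.5528, -0.1456, 0.0318]
tcp_rot: [0.967, -0.255, 0.007, -0.0]
contact_force: [9.6, 2.5, -3.3]
opening: 0.173
finger_force: 61.2
```

```bash
python3 j.py
```

```text
t 12.7 origin jig [41.6 43.3] z 0.016485324594663488 F jig [7.1 6.8] -3.3490365923617857 yaw err deg -0.0019692109305680106 M [ 0.41 -1.86  0.16] tilt [ 0.0145 -0.0035]
```

{"fn": "step_arm", "kwargs": {"increments": [[[-0.87, 0.5, 0], [0, 0, 0]], [[0, 0, 0], [0, 0, 0]], [[0, 0, 0], [0, 0, 0]]]}}

```text
time: 12.95
eef_pos: [0.5527, -0.1456, 0.0319]
tcp_rot: [0.967, -0.255, 0.009, 0.0]
contact_force: [12.0, 1.5, -5.0]
opening: 0.175
finger_force: 60.8
```

{"fn": "step_arm", "kwargs": {"increments": [[[-0.87, 0.5, 0], [0, 0, 0]], [[0, 0, 0], [0, 0, 0]], [[0, 0, 0], [0, 0, 0]]]}}

```text
time: 13.2
eef_pos: [0.5526, -0.1455, 0.0322]
tcp_rot: [0.967, -0.255, 0.01, 0.0]
contact_force: [13.2, 0.3, -5.6]
opening: 0.171
finger_force: 60.6
```

```bash
python3 j.py
```

```text
t 13.2 origin jig [41.4 43.2] z 0.01679040789238922 F jig [11.3  6.7] -5.571651495851047 yaw err deg -0.008766616859620768 M [ 0.15 -2.46  0.16] tilt [ 0.0189 -0.0057]
```

{"fn": "step_arm", "kwargs": {"increments": [[[-0.25, -0.45, 0], [0.006, 0.018, 0]], [[0, 0, 0], [0, 0, 0]], [[0, 0, 0], [0, 0, 0]], [[0, 0, 0], [0, 0, 0]], [[0, 0, 0], [0, 0, 0]], [[0, 0, 0], [0, 0, 0]], [[0, 0, 0], [0, 0, 0]], [[0, 0, 0], [0, 0, 0]]]}}

```text
time: 13.87
eef_pos: [0.5527, -0.1456, 0.0323]
tcp_rot: [0.967, -0.255, 0.001, -0.001]
contact_force: [14.1, 2.3, -4.6]
opening: 0.176
finger_force: 60.9
```

```bash
python3 j.py; python3 - <<'E'
from h import *
st,im=shot('wrist','w6')
cv2.imwrite('pics/w6b.png',cv2.resize(im[60:384,100:420],(790,600),interpolation=cv2.INTER_CUBIC)[:,:,::-1])
E
```

```text
t 13.8667 origin jig [41.3 43.2] z 0.016956849961741235 F jig [11.2  8.9] -4.561705887121031 yaw err deg -0.01067168400831875 M [ 0.38 -2.6   0.27] tilt [0.0017 0.001 ]
```

View pics/w6b.png

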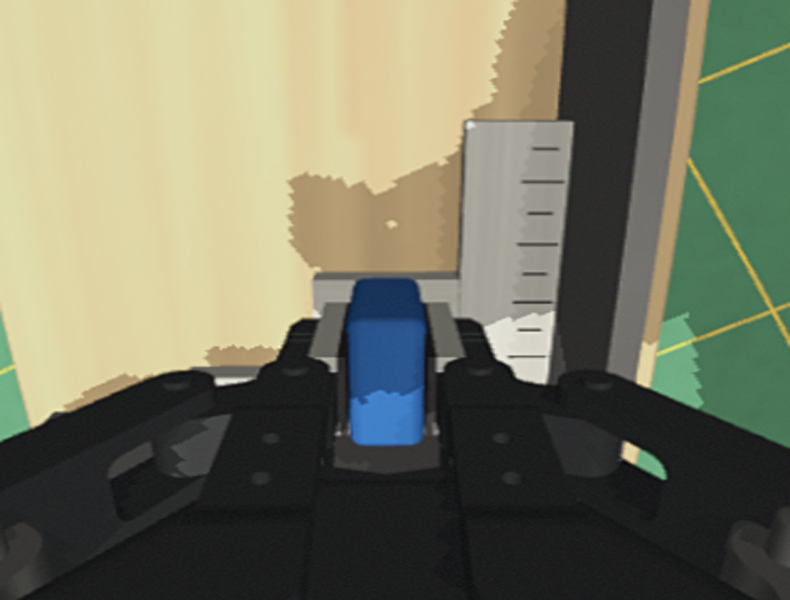

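The picture shows the long leg's outer edge (573,122)-(550,380) lying along the fixed wall with no gap. I'll check its pitch numerically by comparing the leg width at its two ends.

```bash
python3 - <<'E'
from jig import *
im,C=load('wrist','w6'); z=np.load('pics/w6.npz'); T=z['p']; Rt=R.from_quat(z['q']).as_matrix()
k=320/790; f=lambda p:np.array(p)*k+[100,60]
g=cv2.cvtColor(im,cv2.COLOR_RGB2GRAY); hsv=cv2.cvtColor(im,cv2.COLOR_RGB2HSV)
wh=cv2.inRange(hsv,(0,0,100),(180,45,255))
e,n1=edge(wh,f((470,122)),f((570,123)),w=3); o,n=edge(wh,f((573,126)),f((553,340)),w=3); i_,n3=edge(wh,f((465,126)),f((461,270)),w=3)
print(n,n1,n3)
for zz in(.017,.021,.025,.029,.033):
    q=on_z(C,[inter(o,e),inter(i_,e)],zz)
    t=on_z(C,[o[2:]-30*o[:2],o[2:]+30*o[:2]],zz); d=t[1]-t[0]; t2=on_z(C,[i_[2:]-30*i_[:2],i_[2:]+30*i_[:2]],zz); d2=t2[1]-t2[0]
    print(zz,'w',np.linalg.norm(q[0]-q[1]),'tips tool',((q-T)@Rt)[:,:2].round(4).tolist(),np.degrees(np.arctan2(d[1],d[0])),np.degrees(np.arctan2(d2[1],d2[0])))
E
```

```text
Traceback (most recent call last):
  File "jig.py", line 14, in edge
    pts=np.array(pts); l=cv2.fitLine(pts.astype(np.float32),cv2.DIST_HUBER,0,.01,.01).ravel(); return l,len(pts)
                         ~~~~~~~~~~~^^^^^^^^^^^^^^^^^^^^^^^^^^^^^^^^^^^^^^^^^^^^^^^^^
cv2.error: OpenCV(4.12.0) /io/opencv/modules/imgproc/src/linefit.cpp:618: error: (-215:Assertion failed) npoints2 >= 0 || npoints3 >= 0 in function 'fitLine'
```

```bash
python3 - <<'E'
from jig import *
im,C=load('wrist','w6'); g=cv2.cvtColor(im,cv2.COLOR_RGB2GRAY).astype(float)
z=np.load('pics/w6.npz'); T=z['p']; Rt=R.from_quat(z['q']).as_matrix()
# per-row edges by strongest gradient near predicted columns
k=320/790
for Y in (130,150,170,210,230,260,285):
    r=int(round(Y*k+60)); row=np.gradient(cv2.GaussianBlur(g,(3,3),0)[r])
    ci=int(464*k+100); co=int((574-(Y-122)*.088)*k+100)
    a=ci-5+np.argmax(np.abs(row[ci-5:ci+6])); b=co-5+np.argmax(np.abs(row[co-5:co+6]))
    W=[np.linalg.norm(np.diff(on_z(C,[(a,r),(b,r)],zz),axis=0)) for zz in(.021,.025,.029)]
    print(r,a,b,np.round(W,4))
E
```

```text
113 285 327 [0.0233 0.0227 0.0221]
121 291 326 [0.0196 0.0191 0.0186]
129 286 332 [0.0259 0.0253 0.0246]
145 288 331 [0.0246 0.024  0.0233]
153 288 330 [0.0242 0.0236 0.023 ]
165 288 329 [0.0239 0.0233 0.0227]
175 287 329 [0.0248 0.0241 0.0235]
```

The pressed tip and handle rows match the free-hanging picture to under 1 px, so the square has not pivoted in the grip. I'll back off along x, then y, and lift.

{"fn": "step_arm", "kwargs": {"increments": [[[2.6, -1.5, 0], [0, 0, 0]], [[3.5, -2, 0], [0, 0, 0]], [[3.5, -2, 0], [0, 0, 0]], [[2, 3.5, 0], [0, 0, 0]], [[3, 5.3, 0], [0, 0, 0]], [[0, 0, 15], [0, 0, 0]], [[0, 0, 30], [0, 0, 0]], [[0, 0, 35], [0, 0, 0]]]}}

```text
time: 14.58
eef_pos: [0.5581, -0.1401, 0.1076]
tcp_rot: [0.967, -0.254, -0.012, -0.001]
contact_force: [0.3, 0.5, -1.1]
opening: 0.172
finger_force: 61.3
```

{"fn": "step_arm", "kwargs": {"increments": [[[0, 0, 35], [0, 0, 0]], [[0, 0, 35], [0, 0, 0]], [[0, 0, 0], [0, 0, 0]], [[0, 0, 0], [0, 0, 0]]]}}

```text
time: 14.92
eef_pos: [0.5617, -0.1416, 0.1828]
tcp_rot: [0.967, -0.254, -0.006, 0.0]
contact_force: [0.6, 0.3, -1.5]
opening: 0.176
finger_force: 61.5
```

```bash
python3 - <<'E'
from h import *
st=readout.get_state(); Rt=R.from_quat(st['tcp_rot']).as_matrix(); T=st['eef_pos']
print(T,np.degrees(np.arctan2(Rt[1,0],Rt[0,0])),'tilt',Rt[:2,2],'shift mm',(np.array([.6305,.265])-T[:2])*1000)
a=shot('top','top1')[1]
cv2.imwrite('pics/t1b.png',cv2.resize(a[145:270,230:345],(552,600),interpolation=cv2.INTER_CUBIC)[:,:,::-1])
E
```

```text
[ 0.56168575 -0.14163525  0.18281818] -29.46689909530153 tilt [-0.01149433  0.00239028] shift mm [ 68.81425107 406.63524672]
```

{"fn": "step_arm", "kwargs": {"increments": [[[5.7, 33.9, 0], [-0.002, -0.012, 0.0362]], [[5.7, 33.9, 0], [0, 0, 0.0362]], [[5.7, 33.9, 0], [0, 0, 0.0362]], [[5.7, 33.9, 0], [0, 0, 0.0362]], [[5.7, 33.9, 0], [0, 0, 0.0362]], [[5.7, 33.9, 0], [0, 0, 0.0362]], [[5.7, 33.9, 0], [0, 0, 0.0362]], [[5.7, 33.9, 0], [0, 0, 0.0362]]]}}

```text
time: 15.63
eef_pos: [0.6039, 0.132, 0.176]
tcp_rot: [0.994, -0.111, -0.006, 0.0]
contact_force: [1.1, -0.1, -1.5]
opening: 0.177
finger_force: 61.4
```

{"fn": "step_arm", "kwargs": {"increments": [[[5.7, 33.9, 0], [0, 0, 0.0362]], [[5.7, 33.9, 0], [0, 0, 0.0362]], [[5.7, 33.9, 0], [0, 0, 0.0362]], [[5.7, 33.9, 0], [0, 0, 0.0362]], [[0, 0, 0], [0, 0, 0]], [[0, 0, 0], [0, 0, 0]]]}}

```text
time: 16.13
eef_pos: [0.6266, 0.2674, 0.1757]
tcp_rot: [0.999, -0.039, -0.006, 0.001]
contact_force: [-1.0, -0.4, -1.0]
opening: 0.173
finger_force: 61.4
```

```bash
python3 - <<'E'
from h import *
st=readout.get_state(); Rt=R.from_quat(st['tcp_rot']).as_matrix(); T=st['eef_pos']
print(T,np.degrees(np.arctan2(Rt[1,0],Rt[0,0])),'tilt',Rt[:2,2],'shift mm',(np.array([.6305,.264])-T[:2])*1000)
E
```

```text
[0.62662458 0.26742555 0.17571396] -4.414621335862643 tilt [-0.01207027 -0.00104256] shift mm [ 3.87541923 -3.42555137]
```

View pics/t1b.png

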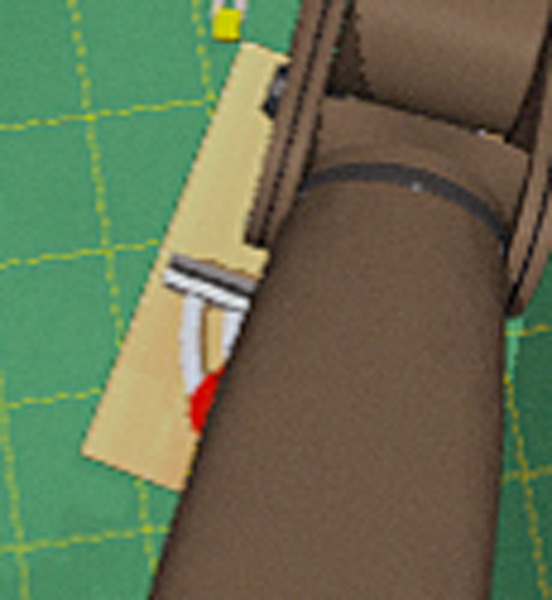

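Wall tip now at (170,265) in the crop, with its line parallel to the plate's far and near edges. Lowering into the tray.

{"fn": "step_arm", "kwargs": {"increments": [[[3.9, -3.4, -30], [0.001, -0.012, 0]], [[0, 0, -38], [0, 0, 0]], [[0, 0, -38], [0, 0, 0]], [[0, 0, -22], [0, 0, 0]], [[0, 0, 0], [0, 0, 0]], [[0, 0, 0], [0, 0, 0]]]}}

```text
time: 16.63
eef_pos: [0.6301, 0.2609, 0.0482]
tcp_rot: [0.999, -0.041, -0.001, 0.0]
contact_force: [1.3, -0.1, -1.0]
opening: 0.179
finger_force: 61.3
```

```bash
python3 - <<'E'
from h import *
st=readout.get_state(); Rt=R.from_quat(st['tcp_rot']).as_matrix(); T=st['eef_pos']
print(T,np.degrees(np.arctan2(Rt[1,0],Rt[0,0])),'tilt',Rt[:2,2],'shift mm',(np.array([.6305,.264])-T[:2])*1000)
E
```

```text
[0.63008664 0.26092448 0.04818787] -4.6574863745950195 tilt [-1.25693969e-03 -4.38330688e-05] shift mm [0.41336492 3.07552098]
```

{"fn": "step_arm", "kwargs": {"increments": [[[0, 3, -12], [0, 0, 0]], [[0, 0, -9], [0, 0, 0]], [[0, 0, -5], [0, 0, 0]], [[0, 0, -2], [0, 0, 0]], [[0, 0, 0], [0, 0, 0]], [[0, 0, 0], [0, 0, 0]]]}}

```text
time: 17.13
eef_pos: [0.6324, 0.2658, 0.0237]
tcp_rot: [0.999, -0.04, 0.003, -0.001]
contact_force: [0.0, -0.4, -2.2]
opening: 0.181
finger_force: 61.4
```

{"fn": "step_arm", "kwargs": {"increments": [[[0, 0, -3], [0, 0, 0]], [[0, 0, 0], [0, 0, 0]], [[0, 0, 0], [0, 0, 0]]]}}

```text
time: 17.38
eef_pos: [0.6328, 0.2659, 0.0211]
tcp_rot: [0.999, -0.04, 0.003, -0.001]
contact_force: [1.7, 0.3, -0.5]
opening: 0.175
finger_force: 61.5
```

Contact is beginning, with the weight now unloaded. Releasing, then lifting away toward the cap.

{"fn": "step_arm", "kwargs": {"increments": [[[0, 0, -0.5], [0, 0, 0]], [[0, 0, 0], [0, 0, 0]], [[0, 0, 0], [0, 0, 0]], [[0, 0, 0], [0, 0, 0]], [[0, 0, 0], [0, 0, 0]]], "fingers": -0.1}}

```text
time: 17.8
eef_pos: [0.6322, 0.2657, 0.0199]
tcp_rot: [0.999, -0.04, 0.002, -0.001]
contact_force: [0.4, -0.5, -0.7]
opening: 0.45
finger_force: 0.0
```

{"fn": "step_arm", "kwargs": {"increments": [[[0, 0, 15], [0, 0, 0]], [[0, 0, 30], [0, 0, 0]], [[0, 0, 40], [0, 0, 0]], [[0, 0, 40], [0, 0, 0]], [[0, 0, 40], [0, 0, 0]], [[10, -5, 40], [0, 0, 0]], [[20, -10, 0], [0, 0, 0]], [[0, 0, 0], [0, 0, 0]]]}}

```text
time: 18.47
eef_pos: [0.6665, 0.2496, 0.2323]
tcp_rot: [0.999, -0.041, 0.009, -0.002]
contact_force: [-0.5, -1.2, -0.4]
opening: 0.447
finger_force: 0.0
```

```bash
python3 - <<'E'
from h import *
st,im=shot('wrist','w7'); x=R.from_quat(st['tcp_rot']).as_matrix()[:,0]; print(st['eef_pos'],np.degrees(np.arctan2(x[1],x[0])))
C=cam('wrist',st); hsv=cv2.cvtColor(im,cv2.COLOR_RGB2HSV)
bl=cv2.inRange(hsv,(100,170,90),(125,255,255)); p=proj(C,[[.627,.2625,.047]])[0]; x0,y0=(p-[16,22]).astype(int)
m=bl[y0:y0+44,x0:x0+32]; ys,xs=np.where(m); r=cv2.minAreaRect(np.c_[xs,ys].astype(np.float32)+np.float32([x0,y0])); print(r,on_z(C,[r[0]],.047))
cv2.imwrite('pics/w7b.png',cv2.resize(im,(800,600),interpolation=cv2.INTER_CUBIC)[:,:,::-1])
E
```

```text
[0.66653046 0.24961215 0.23234314] -4.654779386547057
((246.5, 202.0), (28.0, 9.0), 90.0) [[0.63173993 0.26610779 0.047     ]]
```

View pics/w7b.png

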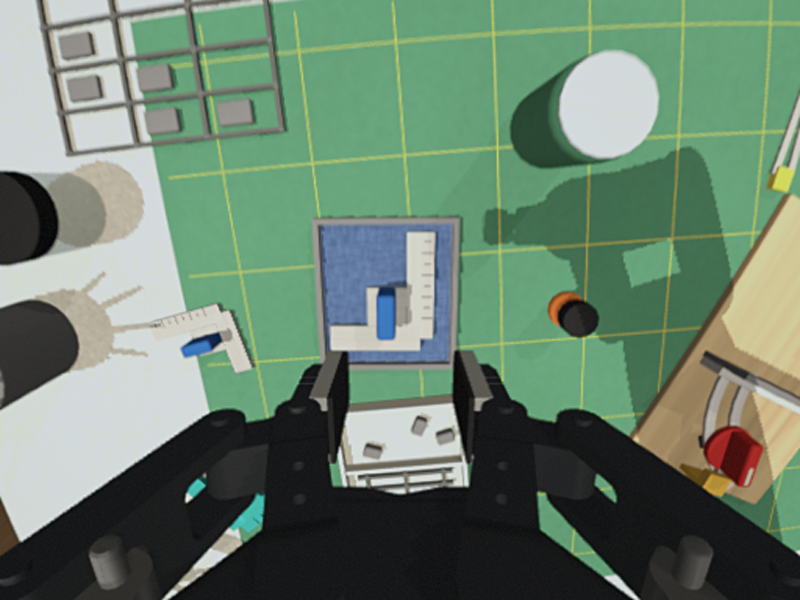

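The square lies flat in its tray with its handle at (386,312) (800x600), about 6 mm from its rest point, and nothing else has moved. The cap is at (735,455), still turned free. I'll go to the cap.

{"fn": "step_arm", "kwargs": {"increments": [[[-20.1, -30.8, -3], [-0.003, 0.018, -0.0064]], [[-20.1, -30.8, -3], [0, 0, -0.0064]], [[-20.1, -30.8, -3], [0, 0, -0.0064]], [[-20.1, -30.8, -3], [0, 0, -0.0064]], [[-20.1, -30.8, -3], [0, 0, -0.0064]], [[-20.1, -30.8, -3], [0, 0, -0.0064]], [[-20.1, -30.8, -3], [0, 0, -0.0064]], [[-20.1, -30.8, -3], [0, 0, -0.0064]]]}}

```text
time: 19.18
eef_pos: [0.4989, 0.0039, 0.1999]
tcp_rot: [0.998, -0.065, -0.008, 0.0]
contact_force: [0.5, -1.0, 0.2]
opening: 0.451
finger_force: 0.0
```

{"fn": "step_arm", "kwargs": {"increments": [[[-20.1, -30.8, 0], [0, 0, -0.0064]], [[-20.1, -30.8, 0], [0, 0, -0.0064]], [[0, 0, -35], [0, 0, 0]], [[0, 0, -40], [0, 0, 0]], [[0, 0, -30], [0, 0, 0]], [[0, 0, 0], [0, 0, 0]], [[0, 0, 0], [0, 0, 0]]]}}

```text
time: 19.77
eef_pos: [0.459, -0.0563, 0.0942]
tcp_rot: [0.997, -0.072, -0.009, -0.0]
contact_force: [0.4, -0.3, -0.1]
opening: 0.448
finger_force: 0.0
```

```bash
cat > c.py <<'E'
from h import *
st,im=shot('wrist','w8'); Rt=R.from_quat(st['tcp_rot']).as_matrix(); T=st['eef_pos']; C=cam('wrist',st)
print(T,np.degrees(np.arctan2(Rt[1,0],Rt[0,0])),'tilt',Rt[:2,2])
hsv=cv2.cvtColor(im,cv2.COLOR_RGB2HSV); red=(cv2.inRange(hsv,(0,150,60),(5,255,255))|cv2.inRange(hsv,(174,150,60),(180,255,255)))
n,l,s,c=cv2.connectedComponentsWithStats(red); k=1+s[1:,4].argmax(); print(s[k],c[k])
for y in range(s[k,1],s[k,1]+s[k,3],6):
    r=np.where(l[y]==k)[0]; print(y,r.min(),r.max(),end='; ')
wide=max(range(s[k,1],s[k,1]+s[k,3]),key=lambda y:(l[y]==k).sum()); r=np.where(l[wide]==k)[0]
print('disc centre',on_z(C,[((r.min()+r.max())/2,wide)],.037), 'expected px bar top, disc',proj(C,[[.465,-.058,.065],[.465,-.058,.037]]).round(1).tolist())
w=cv2.inRange(hsv,(0,0,170),(180,60,255)); w[:]=w&cv2.dilate((l==k).astype(np.uint8)*255,np.ones((9,9)))
n,l2,s2,c2=cv2.connectedComponentsWithStats(w); print([(s2[i].tolist(),c2[i].round(1).tolist()) for i in range(1,n) if s2[i,4]>15])
# bar direction: bright top face pixels
E
python3 c.py
```

```text
[ 0.45901888 -0.05629125  0.09419783] -8.231104829340774 tilt [-0.0185594   0.00179265]
[ 228  168   59   72 2773] [257.04002885 197.88315903]
168 251 262; 174 239 275; 180 233 281; 186 230 284; 192 228 286; 198 228 286; 204 229 285; 210 231 283; 216 236 278; 222 244 270; 228 248 266; 234 249 266; disc centre [[ 0.47143327 -0.05844326  0.037     ]] expected px bar top, disc [[257.9, 211.2], [257.6, 197.9]]
[([258, 164, 15, 6, 51], [265.1, 165.9]), ([228, 168, 12, 17, 86], [233.1, 175.5]), ([281, 203, 10, 15, 66], [285.7, 210.8]), ([254, 214, 7, 24, 152], [257.2, 225.9]), ([265, 228, 6, 16, 60], [268.1, 236.2])]
```

{"fn": "step_arm", "kwargs": {"increments": [[[6, -1.7, -20], [-0.002, -0.0186, 0]], [[0, 0, -16], [0, 0, 0]], [[0, 0, -10], [0, 0, 0]], [[0, 0, 0], [0, 0, 0]], [[0, 0, 0], [0, 0, 0]]]}}

```text
time: 20.23
eef_pos: [0.468, -0.059, 0.051]
tcp_rot: [0.997, -0.072, 0.003, 0.001]
contact_force: [0.5, 0.0, -0.3]
opening: 0.451
finger_force: 0.0
```

{"fn": "step_arm", "kwargs": {"increments": [[[0, 0, 0], [0, 0, 0]], [[0, 0, 0], [0, 0, 0]], [[0, 0, 0], [0, 0, 0]], [[0, 0, 0], [0, 0, 0]], [[0, 0, 0], [0, 0, 0]]], "fingers": -1, "grip_force": 50}}

```text
time: 20.65
eef_pos: [0.4687, -0.0589, 0.0514]
tcp_rot: [0.997, -0.072, 0.005, 0.001]
contact_force: [1.3, 3.3, 5.7]
opening: 0.15
finger_force: 53.9
```

```bash
python3 - <<'E'
from h import *
st=readout.get_state(); Rt=R.from_quat(st['tcp_rot']).as_matrix(); print(np.degrees(np.arctan2(Rt[1,0],Rt[0,0])),Rt[:2,2],st['contact_force'],st['wrist_torque'])
E
```

```text
-8.269566050485302 [ 0.00894858 -0.00216902] [1.26057108 3.32068538 5.71034228] [ 0.60691257 -0.22013077 -0.00698375]
```

{"fn": "step_arm", "kwargs": {"increments": [[[0, 0, -2], [0, 0, 0]], [[0, 0, -1], [0, 0, -0.06]], [[0, 0, 0], [0, 0, -0.11]], [[0, 0, 0], [0, 0, -0.11]], [[0, 0, 0], [0, 0, -0.11]], [[0, 0, 0], [0, 0, -0.11]], [[0, 0, 0], [0, 0, -0.11]], [[0, 0, 0], [0, 0, -0.11]]]}}

```text
time: 21.32
eef_pos: [0.4676, -0.0613, 0.0489]
tcp_rot: [0.908, -0.42, 0.003, 0.005]
contact_force: [-5.0, -6.2, 10.7]
opening: 0.15
finger_force: 54.5
```

{"fn": "step_arm", "kwargs": {"increments": [[[0, 0, 0], [0, 0, -0.11]], [[0, 0, 0], [0, 0, -0.07]], [[0, 0, 0], [0, 0, 0]], [[0, 0, 0], [0, 0, 0]]]}}

```text
time: 21.65
eef_pos: [0.4669, -0.0617, 0.0488]
tcp_rot: [0.868, -0.497, 0.002, 0.005]
contact_force: [-5.7, -7.3, 12.5]
opening: 0.146
finger_force: 54.7
```

```bash
python3 - <<'E'
from h import *
st=readout.get_state(); Rt=R.from_quat(st['tcp_rot']).as_matrix(); print(np.degrees(np.arctan2(Rt[1,0],Rt[0,0])),Rt[:2,2],st['eef_pos'],st['contact_force'],st['wrist_torque'])
E
```

```text
-59.57543581176492 [-0.00128558 -0.01189854] [ 0.46693849 -0.06173353  0.04875459] [-5.74396669 -7.31494724 12.45064044] [-1.16292248  1.39128548  0.07774893]
```

{"fn": "step_arm", "kwargs": {"increments": [[[0, 0, 3], [0, 0, 0]], [[0, 0, 3], [0, 0, 0]], [[0, 0, 3], [0, 0, 0]], [[0, 0, 0], [0, 0, 0]]]}}

```text
time: 21.98
eef_pos: [0.4668, -0.0617, 0.0574]
tcp_rot: [0.868, -0.497, 0.003, 0.005]
contact_force: [-4.2, -7.0, 7.8]
opening: 0.147
finger_force: 54.1
```

{"fn": "step_arm", "kwargs": {"increments": [[[0, 0, 0], [0, 0, 0]], [[0, 0, 0], [0, 0, 0]], [[0, 0, 0], [0, 0, 0]], [[0, 0, 0], [0, 0, 0]]], "fingers": -0.1}}

```text
time: 22.32
eef_pos: [0.4667, -0.0587, 0.0554]
tcp_rot: [0.867, -0.498, 0.002, 0.002]
contact_force: [-0.3, -0.3, -0.2]
opening: 0.446
finger_force: 0.0
```

{"fn": "step_arm", "kwargs": {"increments": [[[0, 0, 15], [0, 0, 0]], [[0, 0, 35], [0, 0, 0]], [[0, 0, 40], [0, 0, 0]], [[0, 0, 40], [0, 0, 0]], [[15, -18, 35], [0, 0, 0]], [[15, -18, 10], [0, 0, 0]], [[0, 0, 0], [0, 0, 0]], [[0, 0, 0], [0, 0, 0]]]}}

```text
time: 22.98
eef_pos: [0.4975, -0.0952, 0.2309]
tcp_rot: [0.867, -0.499, 0.003, 0.002]
contact_force: [0.5, 0.2, -0.5]
opening: 0.449
finger_force: 0.0
```

```bash
cat > d.py <<'E'
from h import *
st,im=shot('wrist','w9'); Rt=R.from_quat(st['tcp_rot']).as_matrix(); T=st['eef_pos']; C=cam('wrist',st)
print(T,np.degrees(np.arctan2(Rt[1,0],Rt[0,0])),'tilt',Rt[:2,2])
def cap(im,C):
    hsv=cv2.cvtColor(im,cv2.COLOR_RGB2HSV); red=(cv2.inRange(hsv,(0,150,60),(5,255,255))|cv2.inRange(hsv,(174,150,60),(180,255,255)))
    n,l,s,c=cv2.connectedComponentsWithStats(red); k=1+s[1:,4].argmax()
    w=cv2.inRange(hsv,(0,0,150),(180,70,255))&cv2.dilate((l==k).astype(np.uint8)*255,np.ones((7,7)))
    n,l2,s2,c2=cv2.connectedComponentsWithStats(w)
    # disc width in mm at two assumed heights -> height check
    r=[(l[y]==k).nonzero()[0] for y in range(384)]; wd=max(x.max()-x.min()+1 for x in r if len(x)); 
    print('cap',s[k],c[k].round(1),'widest',wd,'white',[(s2[i,4],c2[i].round(1).tolist()) for i in range(1,n) if s2[i,4]>10])
    p=proj(C,[[.4645,-.059,.044]])[0]; q=C[2]; depth=(q-np.array([.4645,-.059,.044]))@C[3][:,2]
    print('disc height from 48 mm width', q[2]-C[0][0,0]*.048/wd*(q[2]-.044)/depth)
cap(im,C); cap(*load('wrist','w1'))
# hinged-wall grey pixels: show wall line by min-area rect of dark/grey component
hsv=cv2.cvtColor(im,cv2.COLOR_RGB2HSV)
th=np.radians(-29.5); Rm=np.array([[np.cos(th),-np.sin(th)],[np.sin(th),np.cos(th)]])
g=cv2.inRange(hsv,(0,0,30),(180,50,180))
for j in range(40,140,10):  # scan across the wall at its top height, jig x -30..30
    xs=np.arange(-30,31,.5)
    W=np.c_[np.array([.4930,-.1600])+np.c_[xs,np.full(len(xs),j)]/1000@Rm.T,np.full(len(xs),.066)]
    v=im[tuple(np.clip(proj(C,W).round().astype(int),0,[511,383])[:,::-1].T)].astype(int); sat=v.max(1)-v.min(1)
    k=np.where(sat<28)[0]; print(j,'grey from',xs[k.min()] if len(k) else None,'to',xs[k.max()] if len(k) else None)
E
python3 d.py
```

```text
[ 0.49746283 -0.09521747  0.23094458] -59.85235187989437 tilt [ 0.00239547 -0.00589439]
cap [247 192  35  42 942] [264.2 208.8] widest 35 white [(np.int32(30), [253.5, 192.1]), (np.int32(32), [280.9, 198.3]), (np.int32(28), [245.0, 207.8]), (np.int32(17), [282.1, 215.7]), (np.int32(23), [251.6, 223.2]), (np.int32(55), [264.5, 224.6])]
disc height from 48 mm width 0.02683639106566299
cap [246 191  34  42 930] [262.5 208.4] widest 34 white [(np.int32(33), [252.1, 191.7]), (np.int32(70), [280.2, 205.2]), (np.int32(24), [243.8, 207.2]), (np.int32(22), [250.4, 223.2]), (np.int32(54), [263.4, 224.5])]
disc height from 48 mm width 0.017279174907753492
40 grey from -10.5 to 3.5
50 grey from -10.0 to 3.0
60 grey from -11.0 to 3.5
70 grey from -10.5 to 3.0
80 grey from -30.0 to 3.0
90 grey from -11.0 to 3.5
100 grey from -30.0 to 2.5
110 grey from -23.5 to 3.0
120 grey from -11.5 to 3.0
130 grey from -10.5 to 0.5
```

```bash
python3 -c "
from plant import sign_off
print(sign_off())"
```

```text
the job is handed in; nothing more can be done
None
```

The job is handed in at about 23 s of the 67 s allowed; the interface gave no verdict, but my last measurements show the wall within about 0.01 rad of square, the square flat in its tray about 6 mm from its place, and the cap turned back and sprung up.

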